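Seat the sample pot in the viscometer stand and bar it in

TASK

Push the wide sample pot along the bench into the V-shaped stop of the viscometer stand until it rests against both sides of the V, then push the stand's swinging steel bar fully shut across the mouth behind it. Only push with the fingers: the pot stays standing on the bench and is never gripped between the fingers or lifted. Leave the narrow pot and everything else on the bench where it stands.

Things in the scene. Friction and masses are not known exactly. Their poses are not given: they have to be found in the camera images.
- wide_pot: the wide sample pot: closed upright cylinder 76 mm in diameter, 70 mm tall, white plastic with a flat steel lid, about 0.25 to 0.5 kg, loose on the bench; origin at the centre of its underside. Its twin in material is the narrow pot; the two may stand in each other's place
- stand: the fixed viscometer stand, right of the robot. Origin: bench point under the centre of the wide pot when it rests against both stops; z up, x points into the V, so the pot comes in along +x. Two aluminium stop faces, 28 mm high, 85 mm long, 45 degrees either side of the x axis, each 38 mm from the origin, form a V open to -x; their outer corners lie 66 mm either side of the axis
- column (a point): centre of the foot of the stand's upright steel column (at x = +175 mm in the stand's frame), 24 mm thick, 470 mm tall. The instrument head hangs on the column's far side, away from the V, at heights above 110 mm
- bar (a joint): angle of the steel retaining bar about its upright pivot: 0 = shut on its end stop, lying along the stand's -y across the mouth, its inner face 7 mm from a seated pot; grows as the bar swings open towards the stand's -x (at 1.57 it points along -x), at most 2.2; starts at 1.4 to 1.75. No spring: light friction, it stays where it is left
- bar_pivot (a point): point on the bar's pivot axis, fixed to the stand at x = -50, y = +95 mm in the stand's frame, 22 mm above the bench; the pivot is 20 mm thick
- bar_tip (a point): middle of the free end of the bar, 150 mm from the pivot. The bar is straight, 10 mm thick, and spans heights 13 to 33 mm above the bench
- narrow_pot: the narrow pot: white with a steel lid like the wide one, but 50 mm in diameter, 70 mm tall; origin at the centre of its underside; bystander
- weight: solid brass balance weight, 38 mm wide, 54 mm tall, on the robot's side; origin at the centre of its underside; bystander
- dish: shallow round steel dish, 90 mm wide, 12 mm tall, towards the far edge; origin at the centre of its underside; bystander
- beaker: empty glass beaker, 60 mm wide, 75 mm tall, towards the far right; origin at the centre of its underside; bystander
- reagent: amber bottle with a black cap, 56 mm wide, 125 mm tall, on the robot's left; origin at the centre of its underside; bystander
- spatula: steel spatula, 170 mm long, lying flat between the robot and the stand, its length roughly along world y; origin on its underside near mid-length; bystander
- rotor: steel rotor standing on its 36 mm disc with a thin upright shaft, 72 mm tall, near the far edge; origin at the centre of its underside; bystander
There are look-alikes about, which are no part of the job. Leave any blue look-alike of the wide_pot alone.

How it is judged:
By the outcome, as a careful person would: the job done as asked, in the order asked, and still so for the second after the job is handed in, with the robot touching nothing.
It also fails if it takes over 69 s, if anything falls off the work surface, if the arm or the gripper's body presses on something with over 40 N, if the wrist force passes 120 N, or if a joint passes its speed limit or range.

ROBOT

A 6-joint arm with a two-finger parallel gripper is mounted at the origin on the work surface. World frame = base frame: x ahead of the robot, y to its left, z up, the work surface at z = 0. Lengths are in m, angles in degrees, forces in N, time in s.
With the tool pointing down it reaches from about 0.25 to 0.725 m from the base axis. Payload 9.7 kg.
Tool frame: the origin (TCP) lies where the fingers leave the gripper's body, on its centre line; the fingertips stand 73 mm ahead of it and the grasp point (between the pads) lies 54 mm ahead of it; z points along the fingers, y is the line along which they close (so a half turn about z gives the same grasp; the last joint's range is limited). The gripper opens to 85 mm and grips with 20 to 120 N. Pads are 22 mm wide; open, the fingers measure 114 mm over their backs; the gripper's body (76 mm by 85 mm) begins 54 mm behind the grasp point. The pads swing forward as they close: fully open they stand 13 mm farther back than shut.
Start: joints at [75.115, 4.979, 10.078, 95.1, 0, 90], TCP at [0.141, 0.532, 0.304] pointing down, gripper open.
Joint ranges: [-179.16, 179.16], [-48.56, 103.87], [-65.8, 70.77], [-126.05, 130.52], [-82.76, 87.17], [-180, 180]. Speed limits (degrees/s): [127.2, 127.2, 147.25, 180, 180, 180].

INTERFACE

Orientations are given as [roll, pitch, yaw] about the fixed x, y, z axes, in that order (R = Rz(yaw) Ry(pitch) Rx(roll)).
In Python, from workcell import sensors, imaging, bot gives the robot as it stands.
- The arm moves only by the tool apply_moves, never from a script. Its argument "rows" is a list of rows, each a list of 3 entries, a list of its own where there are three numbers: the shift along the tool's x, y, z in units of 10 cm (1.0 is 10 cm), then the turn, a rotation vector about the tool's x, y, z in units of 30 degrees (1.0 is 30 degrees), then the opening, from 0 (shut) to 1 (fully open). A call has 1 to 20 rows; each row is the pose to reach, as a shift and turn from the pose commanded when the call began, along the tool's axes at that moment; what a row does not reach only later rows make up. A row lasts 1/10 s, in which the tool goes at most 50 mm and 8.59 degrees, less where a joint would pass 70% of its speed; a pose out of reach is approached as far as the arm can. A call with a number of a shift or a turn outside -1 to 1 is refused whole. A call with a gripper value outside its range is refused whole. The fingers move at their own pace and stop on an object; "force" is the grip in N (left out, the last holds). Time passes only in rows, so rows that repeat a pose let the fingers close. It gives the time, the measured TCP pose, the force, the opening and the grip force at its end, in the units of the state.
- sensors.get_obs(): the state, without advancing time (a new reading comes with each control period).
- imaging.camera(name): name is "scene" or "top" or "wrist"; returns (picture, depth): 480x640x3 uint8, red, green, blue; 480x640 float32, m along the optical axis (not along the pixel's ray), 0 where there is no reading.
- imaging.get_calibration(name): a dict with "intrinsics" (3x3 intrinsics, pixels), "world_from_camera" (4x4, takes a point from camera to world coordinates). Camera axes: x right, y down, z forward; pixel columns grow to the right and rows downward; lengths in m; the calibration is good to about 2 mm. A picture is of the moment at which its call begins: read the wrist's pose just before it. get_calibration takes no time and is no camera call; for the wrist camera it gives the pose at the moment of the call.
- bot.job_done(): hands the job in; it is judged then, once.
The state is a dict: "time": time; "q": joint angles; "qd": joint speeds; "joint_efforts": joint torques, N m; "ee_pos": TCP position; "tcp_rot": TCP orientation; "wrist_force": force on the tool from outside, world axes, zero at the start; "torque": the same for the moment, N m; "opening": finger opening in m; "grasp_force": force on a finger pad.
Only numpy, scipy, OpenCV 4.12 (cv2) and the standard library are available. Lean on these libraries where they do the work, as an engineer would, in place of code of your own. Each camera call takes 0.05 s, during which the arm holds its last target. There are 200 camera calls.

## Working session

There is one attempt and no reset: what is moved stays moved. The work goes in short steps, Python scripts to look and compute and a tool call to move; the robot and the scene stay as the last step left them, time stands still between calls to the robot, and variables do not carry over. Pictures are saved under pics/ and viewed, at most 10 in all, crops included, and the job is handed in when it is done.

Besides the shell and the picture viewer there is one more tool, called after "Emit:" in YAML: its name, and indented under it one key for each argument. apply_moves: Moves the arm, as the interface text tells. Its arguments: {"type":"object","properties":{"rows":{"type":"array"},"force":{"type":"number"}},"required":["rows"]}

```bash
mkdir -p pics; ls; cat > h.py <<'E'
import numpy as np, cv2
from workcell import sensors, imaging, bot
def shot(n,f):
    c=imaging.get_calibration(n); p,d=imaging.camera(n)
    cv2.imwrite(f'pics/{f}.png',p[:,:,::-1]); np.savez(f'pics/{f}.npz',d=d,K=c['intrinsics'],T=c['world_from_camera'],p=p); return p,d,c
def px(f,u,v,z=None):
    a=np.load(f'pics/{f}.npz'); K,T=a['K'],a['T']
    r=np.linalg.solve(K,[u,v,1.])
    if z is None: return T[:3,:3]@(r*a['d'][int(v),int(u)])+T[:3,3]
    w=T[:3,:3]@r; return T[:3,3]+w*(z-T[2,3])/w[2]
E
python3 - <<'E'
from h import *
for n in('scene','top'):
    shot(n,n+'1'); c=imaging.get_calibration(n); print(n,c['world_from_camera'].round(3).tolist(),c['intrinsics'].round(1).tolist())
print(sensors.get_obs())
E
```

```text
pics
scene [[0.725, 0.596, -0.344, 0.947], [0.688, -0.628, 0.362, -0.452], [0.0, -0.499, -0.866, 1.137], [0.0, 0.0, 0.0, 1.0]] [[600.0, 0.0, 327.5], [0.0, 600.0, 232.3], [0.0, 0.0, 1.0]]
top [[0.093, -0.969, 0.227, 0.314], [-0.996, -0.089, 0.027, -0.009], [-0.006, -0.229, -0.973, 0.95], [0.0, 0.0, 0.0, 1.0]] [[434.6, 0.0, 319.6], [0.0, 434.6, 244.1], [0.0, 0.0, 1.0]]
{'time': 0.1, 'q': array([7.51142116e+01, 5.00783245e+00, 1.00397620e+01, 9.50994088e+01,
       3.39559407e-04, 9.00009259e+01]), 'qd': array([-0.0649281 , -0.15143792,  0.08814943, -0.05817753, -0.03334306,
        0.1048838 ]), 'joint_efforts': array([-2.49862924e-04, -5.21558189e+01,  4.65656698e+01,  1.59658300e-02,
       -2.03744946e-06, -1.32046063e-05]), 'ee_pos': array([0.14126054, 0.53143148, 0.30326191]), 'tcp_rot': array([-1.79932521e+02, -3.38468727e-04,  1.65113285e+02]), 'wrist_force': array([ 0.54749918, -0.99321307, -0.27893336]), 'torque': array([ 0.02108906, -0.01925043,  0.0018682 ]), 'grasp_force': 0.0, 'opening': 0.08533592386823588}
```

View pics/top1.png

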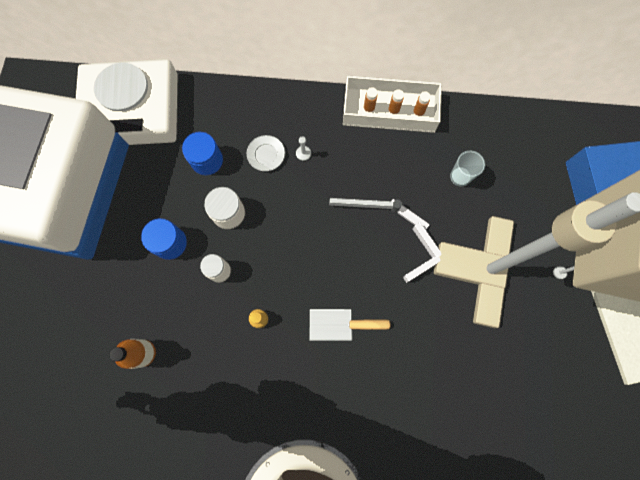

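View pics/scene1.png

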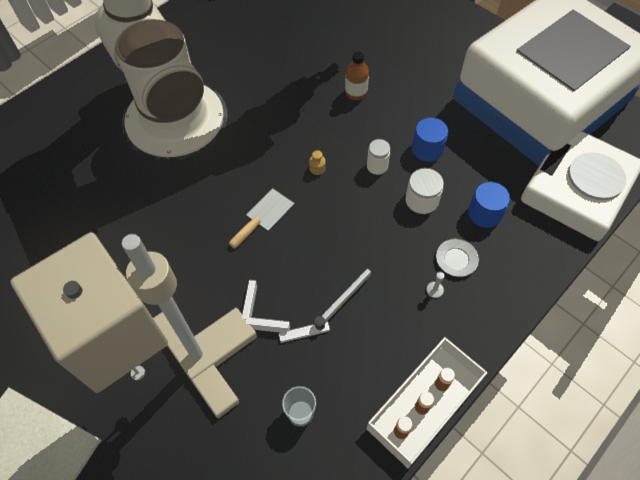

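The top view shows the wide pot's lid at about (225,206), the narrow pot at (215,267), the V apex near (440,258), the bar pivot at (397,204) and the bar tip at (331,202). Next I'll measure these on an enlarged crop.

```bash
python3 - <<'E'
from h import *
p=cv2.imread('pics/top1.png')
cv2.imwrite('pics/c1.png',cv2.resize(p[180:300,320:480],None,fx=5,fy=5,interpolation=cv2.INTER_CUBIC))
# segment tops by height
a=np.load('pics/top1.npz');K,T,d=a['K'],a['T'],a['d']
v,u=np.mgrid[:480,:640];R=np.stack([u,v,np.ones_like(u)],-1)@np.linalg.inv(K).T*d[...,None]
W=R@T[:3,:3].T+T[:3,3]
np.save('pics/W.npy',W)
for n,(u0,u1,v0,v1) in dict(wide=(200,250,180,235),narrow=(195,238,250,290)).items():
    w=W[v0:v1,u0:u1].reshape(-1,3);m=w[:,2]>.064;s=w[m]
    c,r=cv2.minEnclosingCircle(s[:,:2].astype(np.float32));print(n,s.mean(0).round(4),c,r,s[:,2].max())
for n,(u,v,z) in dict(pivot=(397,204,.035),tip=(331,202,.033),apex=(438,259,.028),wt=(258,316,None),dish=(266,153,None),rotor=(303,153,0),blade1=(310,310,0),h=(390,324,0)).items(): print(n,px('top1',u,v,z).round(3),W[v,u].round(3))
E
```

```text
wide [0.5848 0.2288 0.08  ] (0.464369535446167, 0.1243637427687645) 0.20129834115505219 0.9499935965595067
narrow [0.4513 0.2286 0.0828] (0.3887718915939331, 0.12229947000741959) 0.15144523978233337 0.9499935965595067
pivot [ 0.634 -0.146  0.035] [ 0.634 -0.146  0.033]
tip [ 0.626 -0.     0.033] [ 0.626 -0.     0.033]
apex [ 0.52  -0.242  0.028] [ 0.52  -0.242  0.027]
wt [0.361 0.126 0.055] [0.361 0.126 0.055]
dish [0.742 0.162 0.006] [0.742 0.162 0.006]
rotor [0.752 0.076 0.   ] [0.746 0.075 0.013]
blade1 [0.388 0.024 0.   ] [0.387 0.024 0.007]
h [ 0.374 -0.15   0.   ] [ 0.374 -0.15   0.002]
```

View pics/c1.png

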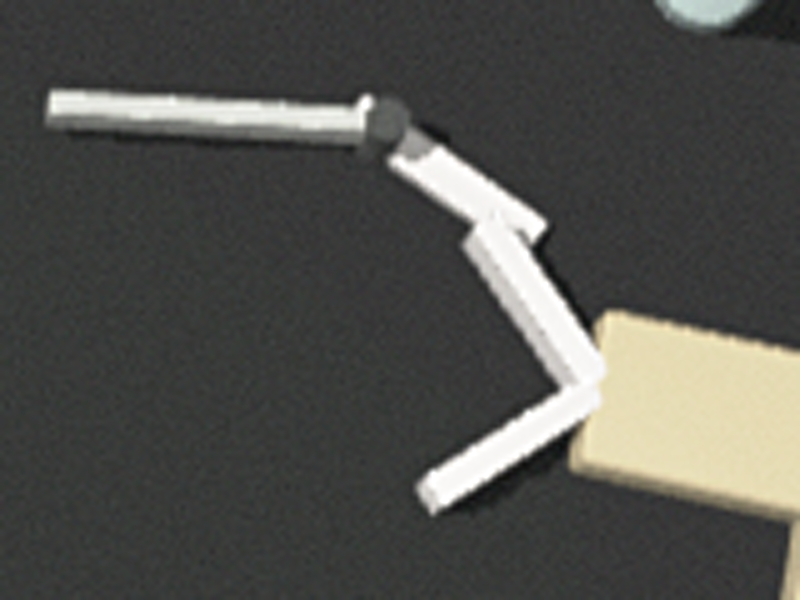

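The crop shows the inner top edges of the V running from (480,225) to (583,378) and from (420,488) to (570,392), with the pivot disc at (388,120). I'll fit the stand frame from those.

```bash
python3 - <<'E'
from h import *
f=lambda x,y,z:px('top1',320+x/5,180+y/5,z)[:2]
a,b=f(480,225,.028),f(583,378,.028);c,d=f(420,488,.028),f(570,392,.028)
d1=(b-a)/np.linalg.norm(b-a);d2=(d-c)/np.linalg.norm(d-c)
print(a,b,c,d,np.degrees(np.arctan2(*d1[::-1])),np.degrees(np.arctan2(*d2[::-1])))
t=np.linalg.solve(np.c_[d1,-d2],c-a);ap=a+t[0]*d1
x=d1+d2;x/=np.linalg.norm(x);y=np.array([-x[1],x[0]])
o=ap-53.74e-3*x;print('apex',ap,'yaw',np.degrees(np.arctan2(x[1],x[0])),'o',o,'pivot pred',o-.05*x+.095*y,'pivot seen',f(388,120,.036))
W=np.load('pics/W.npy');print('pivz',W[204,397],W[203,398])
print('col',o+.175*x)
t=f(48,107,.033);p=o-.05*x+.095*y;e=(t-p);print('tip',t,np.linalg.norm(e),'bar ang', np.degrees(np.arctan2(-(e@x),-(e@y))))
for n,(u0,u1,v0,v1) in dict(wide=(200,250,180,235),narrow=(195,238,250,290),wt=(245,272,305,332),spat=(300,400,300,350),rotor=(290,315,132,162),dish=(242,290,132,174)).items():
    w=W[v0:v1,u0:u1].reshape(-1,3);zt=dict(wide=.066,narrow=.066,wt=.045,spat=.003,rotor=.06,dish=.008)[n];s=w[(w[:,2]>zt)&(w[:,2]<.08)]
    c,r=cv2.minEnclosingCircle(s[:,:2].astype(np.float32));print(n,s.mean(0).round(4),np.round(c,4),r,s.min(0).round(3),s.max(0).round(3))
E
```

```text
[ 0.5914862  -0.19108905] [ 0.52684934 -0.23831032] [ 0.47237755 -0.17053054] [ 0.52015456 -0.23292421] -143.84953287095004 -52.5574571028673
apex [ 0.525201   -0.23951453] yaw -98.20349498690867 o [ 0.53286913 -0.18632443] pivot pred [ 0.63403151 -0.15039154] pivot seen [ 0.63346952 -0.1471019 ]
pivz [ 0.63427198 -0.14617973  0.0333591 ] [ 0.63602452 -0.14792773  0.0355495 ]
col [ 0.5078985  -0.35953374]
tip [0.62684705 0.00282576] 0.15338564292664184 bar ang 79.11183500072396
wide [0.5882 0.2317 0.0703] [0.5888 0.2324] 0.03695260360836983 [0.552 0.196 0.066] [0.624 0.268 0.075]
narrow [0.4534 0.2324 0.0703] [0.4535 0.2328] 0.023730363696813583 [0.431 0.209 0.066] [0.476 0.256 0.075]
wt [0.3578 0.1309 0.0543] [0.3585 0.1308] 0.012040489353239536 [0.347 0.12  0.05 ] [0.369 0.143 0.058]
spat [ 0.3628 -0.0539  0.0078] [ 0.3653 -0.0659] 0.11594420671463013 [ 0.304 -0.171  0.003] [0.426 0.044 0.025]
rotor [0.7482 0.0753 0.0712] [0.7483 0.0752] 0.007776733487844467 [0.741 0.069 0.063] [0.757 0.082 0.076]
dish [0.741  0.1637 0.0108] [0.7389 0.1635] 0.04501691088080406 [0.694 0.119 0.008] [0.784 0.207 0.017]
```

```bash
cat >> h.py <<'E'
from scipy.spatial.transform import Rotation as Ro
O=np.array([.533,-.185]);PS=np.radians(-98.2);X=np.array([np.cos(PS),np.sin(PS)]);Y=np.array([-X[1],X[0]])
def st(x,y): return O+x*X+y*Y
def ts(p): p=np.array(p[:2])-O; return p@X,p@Y
def go(x,y,z,yaw=81.8):
    "shift/turn (units) from present pose to world x,y,z, tool down"
    o=sensors.get_obs(); R=Ro.from_euler('xyz',o['tcp_rot'],degrees=True)
    s=R.inv().apply(np.array([x,y,z])-o['ee_pos'])/.1
    t=(R.inv()*Ro.from_euler('xyz',[180,0,yaw],degrees=True)).as_rotvec(degrees=True)/30
    print('shift',s.round(3),'turn',t.round(3),'t',round(o['time'],2),o['ee_pos'].round(4),'F',o['wrist_force'].round(1))
E
python3 - <<'E'
from h import *
W=np.load('pics/W.npy')
for n,(u0,u1,v0,v1) in dict(b1=(138,190,215,262),b2=(180,225,130,176)).items():
    w=W[v0:v1,u0:u1].reshape(-1,3);s=w[(w[:,2]>.045)&(w[:,2]<.1)];zm=np.percentile(s[:,2],95);s=s[s[:,2]>zm-.006]
    c,r=cv2.minEnclosingCircle(s[:,:2].astype(np.float32));print(n,zm,c,r,ts(c))
print(st(-.5,0),ts((.588,.232)),ts((.4535,.2328)))
go(*st(-.498,0),.25)
E
```

```text
b1 0.07262534528728379 (0.5069257616996765, 0.35283365845680237) 0.03705036640167236 (np.float64(-0.5286160305167624), np.float64(-0.10251830252531376))
b2 0.07254122180962666 (0.7131338119506836, 0.3006751835346222) 0.03766331449151039 (np.float64(-0.5064020461271821), np.float64(0.10902083189682821))
[0.60431447 0.30988812] (np.float64(-0.42058127964235115), np.float64(-0.005038572655270003)) (np.float64(-0.40218950904368606), np.float64(-0.13827757885933198))
shift [-5.047 -0.971  0.534] turn [-2.000e-03  2.000e-03  2.777e+00] t 0.1 [0.1413 0.5314 0.3033] F [ 0.5 -1.  -0.3]
```

Emit:
apply_moves:
  rows:
    - [[-1,-0.2,0],[0,0,0],0.52]
    - [[-1,-0.2,0],[0,0,0],0.52]
    - [[-1,-0.2,0],[0,0,0],0.52]

```text
time: 0.4
ee_pos: [0.2364, 0.4844, 0.3035]
tcp_rot: [-179.9, 0.1, 164.9]
wrist_force: [-1.1, 0.2, 0.9]
opening: 0.045
grasp_force: 0.0
```

Emit:
apply_moves:
  rows:
    - [[-1,-0.2,0],[0,0,0],0.52]
    - [[-1,-0.2,0],[0,0,0],0.52]
    - [[-1,-0.2,0],[0,0,0],0.52]

```text
time: 0.7
ee_pos: [0.3279, 0.4394, 0.3033]
tcp_rot: [-179.9, 0.0, 164.9]
wrist_force: [-0.6, -0.0, -0.1]
opening: 0.0444
grasp_force: 0.0
```

Emit:
apply_moves:
  rows:
    - [[-1,-0.2,0],[0,0,0],0.52]
    - [[-1,-0.2,0],[0,0,0],0.52]
    - [[-1,-0.2,0],[0,0,0],0.52]

```text
time: 1.0
ee_pos: [0.4192, 0.3945, 0.3029]
tcp_rot: [-179.9, 0.0, 164.9]
wrist_force: [-0.5, 0.9, -0.6]
opening: 0.0445
grasp_force: 0.0
```

Emit:
apply_moves:
  rows:
    - [[-1,-0.2,0.2],[0,0,0],0.52]
    - [[-1,-0.2,0.2],[0,0,0],0.52]
    - [[-1,-0.2,0.2],[0,0,0],0.52]

```text
time: 1.3
ee_pos: [0.5101, 0.3495, 0.2812]
tcp_rot: [-179.8, -0.1, 164.9]
wrist_force: [-0.1, -0.2, -0.3]
opening: 0.0442
grasp_force: 0.0
```

Emit:
apply_moves:
  rows:
    - [[-1,-0.2,0.3],[0,0,0],0.52]
    - [[-1,-0.2,0.3],[0,0,0],0.52]
    - [[-1,-0.2,0.3],[0,0,0],0.52]

```text
time: 1.6
ee_pos: [0.601, 0.3047, 0.2503]
tcp_rot: [-179.8, -0.1, 165.0]
wrist_force: [-0.7, -0.3, -1.3]
opening: 0.0444
grasp_force: 0.0
```

Emit:
apply_moves:
  rows:
    - [[0,0,0],[0,0,0.95],0.52]
    - [[0,0,0],[0,0,0.95],0.52]
    - [[0,0,0],[0,0,0.95],0.52]
    - [[0,0,0],[0,0,0.95],0.52]
    - [[0,0,0],[0,0,0.95],0.52]

```text
time: 2.1
ee_pos: [0.5978, 0.3076, 0.2541]
tcp_rot: [-180.0, -0.0, 136.6]
wrist_force: [0.1, 0.1, 0.1]
opening: 0.0442
grasp_force: 0.0
```

Emit:
apply_moves:
  rows:
    - [[0,0,0],[0,0,0.95],0.52]
    - [[0,0,0],[0,0,0.95],0.52]
    - [[0,0,0],[0,0,0.95],0.52]
    - [[0,0,0],[0,0,0.95],0.52]
    - [[0,0,0],[0,0,0.95],0.52]

```text
time: 2.6
ee_pos: [0.5982, 0.3072, 0.254]
tcp_rot: [-180.0, -0.0, 108.2]
wrist_force: [0.5, 0.2, 0.2]
opening: 0.0442
grasp_force: 0.0
```

Emit:
apply_moves:
  rows:
    - [[0,0,0],[0,0,0.88],0.52]
    - [[0,0,0],[0,0,0.88],0.52]
    - [[0,0,0],[0,0,0.88],0.52]
    - [[0,0,0],[0,0,0.88],0.52]
    - [[0,0,0],[0,0,0.88],0.52]

```text
time: 3.1
ee_pos: [0.5985, 0.3068, 0.2539]
tcp_rot: [-180.0, -0.0, 82.0]
wrist_force: [0.0, 1.1, -0.7]
opening: 0.0449
grasp_force: 0.0
```

```bash
python3 - <<'E'
from h import *
go(*st(-.498,0),.088)
print(sensors.get_obs()['opening'],sensors.get_obs()['tcp_rot'])
shot('wrist','w1')
E
```

```text
shift [0.019 0.053 1.659] turn [-0.    -0.     0.008] t 3.1 [0.5985 0.3068 0.2539] F [ 0.   1.1 -0.7]
0.04486280552537532 [-1.79994165e+02 -2.92837475e-03  8.20444704e+01]
```

View pics/w1.png

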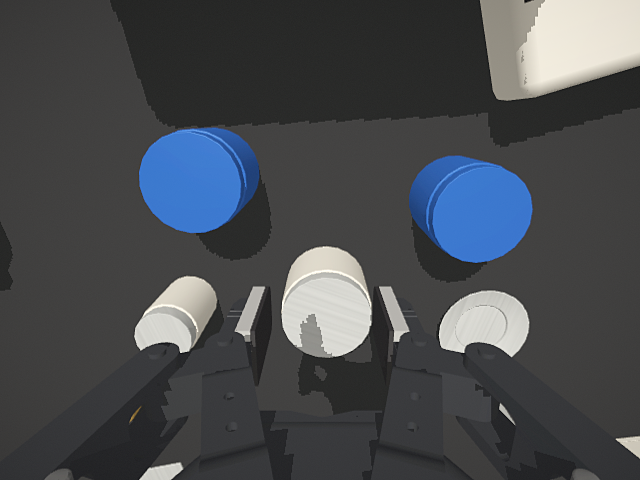

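The wrist view shows the wide pot's lid at (327,316), centred between the fingers. The blue pots at (192,180) and (478,212) and the narrow pot at (165,330) are clear of the path.

Emit:
apply_moves:
  rows:
    - [[0.02,0.05,0.3],[0,0,0],0.52]
    - [[0.02,0.05,0.6],[0,0,0],0.52]
    - [[0.02,0.05,0.9],[0,0,0],0.52]
    - [[0.02,0.05,0.9],[0,0,0],0.52]

```text
time: 3.55
ee_pos: [0.6024, 0.307, 0.1591]
tcp_rot: [-179.7, 0.2, 81.9]
wrist_force: [-0.6, -0.4, -0.4]
opening: 0.0444
grasp_force: 0.0
```

Emit:
apply_moves:
  rows:
    - [[0,0,0.3],[0,0,0],0.52]
    - [[0,0,0.6],[0,0,0],0.52]
    - [[0,0,0.76],[0,0,0],0.52]
    - [[0,0,0.76],[0,0,0],0.52]

```text
time: 3.95
ee_pos: [0.6034, 0.3074, 0.0865]
tcp_rot: [-179.9, 0.1, 81.8]
wrist_force: [0.4, -0.1, 0.3]
opening: 0.0443
grasp_force: 0.0
```

Emit:
apply_moves:
  rows:
    - [[-0.1,0,0],[0,0,0],0.52]
    - [[-0.2,0,0],[0,0,0],0.52]
    - [[-0.26,0,0],[0,0,0],0.52]
    - [[-0.32,0,0],[0,0,0],0.52]
    - [[-0.38,0,0],[0,0,0],0.52]
    - [[-0.44,0,0],[0,0,0],0.52]
    - [[-0.5,0,0],[0,0,0],0.52]
    - [[-0.56,0,0],[0,0,0],0.52]
    - [[-0.62,0,0],[0,0,0],0.52]
    - [[-0.68,0,0],[0,0,0],0.52]
    - [[-0.74,0,0],[0,0,0],0.52]
    - [[-0.8,0,0],[0,0,0],0.52]

```text
time: 5.15
ee_pos: [0.5925, 0.2281, 0.088]
tcp_rot: [180.0, -0.0, 81.7]
wrist_force: [0.7, 5.3, 5.4]
opening: 0.0447
grasp_force: 3.0
```

```bash
python3 - <<'E'
from h import *
o=sensors.get_obs();print(ts(o['ee_pos']),o['tcp_rot'])
go(*st(-.32,0),.088)
shot('top','t2')
a=np.load('pics/t2.npz')
p=a['p'][130:300,180:360,::-1];cv2.imwrite('pics/t2c.png',cv2.resize(p,None,fx=3,fy=3))
E
```

```text
(np.float64(-0.41739252590521697), np.float64(-3.584268445566002e-05)) [ 1.79992346e+02 -1.23350163e-02  8.17162924e+01]
shift [-0.974  0.002 -0.001] turn [ 0.    -0.    -0.003] t 5.15 [0.5925 0.2281 0.088 ] F [0.7 5.3 5.4]
```

View pics/t2c.png

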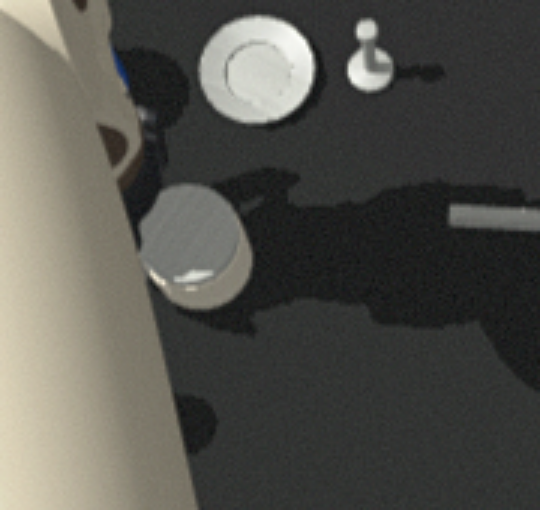

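The pot is upright and moving ahead of the fingers, with its lid at about (191,233) in the crop. The bar tip at (450,215) is clear of its path. I'll keep pushing.

Emit:
apply_moves:
  rows:
    - [[-0.07,0,0],[0,0,0],0.52]
    - [[-0.14,0,0],[0,0,0],0.52]
    - [[-0.21,0,0],[0,0,0],0.52]
    - [[-0.28,0,0],[0,0,0],0.52]
    - [[-0.35,0,0],[0,0,0],0.52]
    - [[-0.42,0,0],[0,0,0],0.52]
    - [[-0.49,0,0],[0,0,0],0.52]
    - [[-0.56,0,0],[0,0,0],0.52]
    - [[-0.63,0,0],[0,0,0],0.52]
    - [[-0.7,0,0],[0,0,0],0.52]
    - [[-0.77,0,0],[0,0,0],0.52]
    - [[-0.84,0,0],[0,0,0],0.52]
    - [[-0.91,0,0],[0,0,0],0.52]
    - [[-0.98,0,0],[0,0,0],0.52]

```text
time: 6.6
ee_pos: [0.5782, 0.1309, 0.0878]
tcp_rot: [-180.0, 0.0, 81.7]
wrist_force: [0.4, 2.0, 0.3]
opening: 0.0444
grasp_force: 1.5
```

Emit:
apply_moves:
  rows:
    - [[-0.07,0,0],[0,0,0],0.52]
    - [[-0.14,0,0],[0,0,0],0.52]
    - [[-0.21,0,0],[0,0,0],0.52]
    - [[-0.28,0,0],[0,0,0],0.52]
    - [[-0.35,0,0],[0,0,0],0.52]
    - [[-0.42,0,0],[0,0,0],0.52]
    - [[-0.49,0,0],[0,0,0],0.52]
    - [[-0.56,0,0],[0,0,0],0.52]
    - [[-0.63,0,0],[0,0,0],0.52]
    - [[-0.7,0,0],[0,0,0],0.52]
    - [[-0.77,0,0],[0,0,0],0.52]
    - [[-0.84,0,0],[0,0,0],0.52]
    - [[-0.91,0,0],[0,0,0],0.52]
    - [[-0.98,0,0],[0,0,0],0.52]

```text
time: 8.0
ee_pos: [0.5642, 0.034, 0.0879]
tcp_rot: [-180.0, 0.0, 81.7]
wrist_force: [-0.5, 1.6, -1.0]
opening: 0.0447
grasp_force: 1.2
```

```bash
python3 - <<'E'
from h import *
o=sensors.get_obs();print(ts(o['ee_pos']),o['tcp_rot'])
go(*st(-.042,0),.088)
shot('scene','s3')
a=np.load('pics/s3.npz')
p=a['p'][150:400,150:450,::-1];cv2.imwrite('pics/s3c.png',cv2.resize(p,None,fx=2.4,fy=2.4))
E
```

```text
(np.float64(-0.2212329522389471), np.float64(-0.0003839823969112588)) [-1.79998091e+02  2.07722698e-03  8.17171225e+01]
shift [-1.792e+00  6.000e-03 -1.000e-03] turn [-0.     0.    -0.003] t 8.0 [0.5642 0.034  0.0879] F [-0.5  1.6 -1. ]
```

View pics/s3c.png

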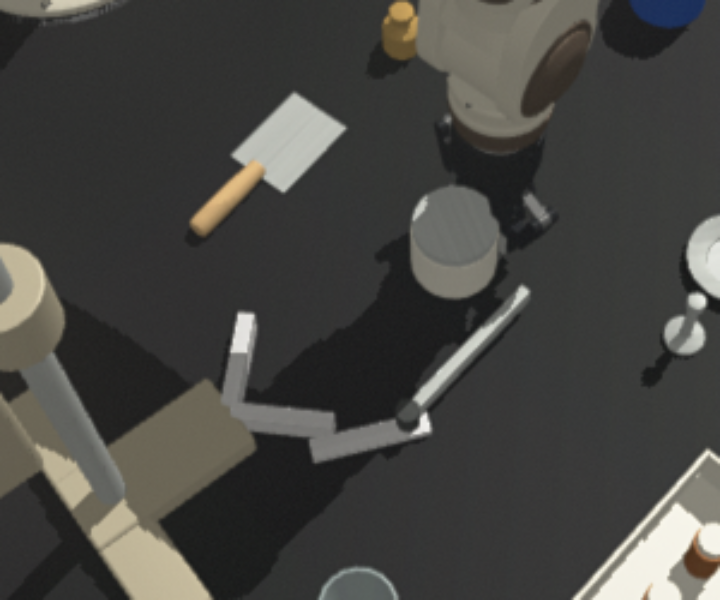

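The scene view shows the pot at (455,245), upright and beside the bar, whose tip is at (522,292), with clear space between them. Ahead of it the V is open.

Emit:
apply_moves:
  rows:
    - [[-0.07,0,0],[0,0,0],0.52]
    - [[-0.14,0,0],[0,0,0],0.52]
    - [[-0.21,0,0],[0,0,0],0.52]
    - [[-0.28,0,0],[0,0,0],0.52]
    - [[-0.35,0,0],[0,0,0],0.52]
    - [[-0.42,0,0],[0,0,0],0.52]
    - [[-0.49,0,0],[0,0,0],0.52]
    - [[-0.56,0,0],[0,0,0],0.52]
    - [[-0.63,0,0],[0,0,0],0.52]
    - [[-0.7,0,0],[0,0,0],0.52]
    - [[-0.77,0,0],[0,0,0],0.52]
    - [[-0.84,0,0],[0,0,0],0.52]
    - [[-0.91,0,0],[0,0,0],0.52]
    - [[-0.98,0,0],[0,0,0],0.52]

```text
time: 9.45
ee_pos: [0.5501, -0.0629, 0.0879]
tcp_rot: [180.0, -0.0, 81.7]
wrist_force: [-0.1, 3.4, 1.8]
opening: 0.0447
grasp_force: 1.3
```

Emit:
apply_moves:
  rows:
    - [[-0.07,0,0],[0,0,0],0.52]
    - [[-0.14,0,0],[0,0,0],0.52]
    - [[-0.21,0,0],[0,0,0],0.52]
    - [[-0.28,0,0],[0,0,0],0.52]
    - [[-0.35,0,0],[0,0,0],0.52]
    - [[-0.42,0,0],[0,0,0],0.52]
    - [[-0.48,0,0],[0,0,0],0.52]
    - [[-0.54,0,0],[0,0,0],0.52]
    - [[-0.6,0,0],[0,0,0],0.52]
    - [[-0.65,0,0],[0,0,0],0.52]
    - [[-0.68,0,0],[0,0,0],0.52]
    - [[-0.7,0,0],[0,0,0],0.52]

```text
time: 10.65
ee_pos: [0.54, -0.1319, 0.0879]
tcp_rot: [180.0, -0.0, 81.7]
wrist_force: [0.5, 4.0, 1.7]
opening: 0.0442
grasp_force: 1.5
```

```bash
python3 - <<'E'
from h import *
o=sensors.get_obs();print(ts(o['ee_pos']))
go(*st(-.042,0),.088)
shot('scene','s4')
a=np.load('pics/s4.npz')
p=a['p'][220:370,180:380,::-1];cv2.imwrite('pics/s4c.png',cv2.resize(p,None,fx=4,fy=4))
E
```

```text
(np.float64(-0.053549411135818584), np.float64(-0.0006084116618659437))
shift [-0.115  0.006 -0.001] turn [ 0.    -0.    -0.003] t 10.65 [ 0.54   -0.1319  0.0879] F [0.5 4.  1.7]
```

View pics/s4c.png

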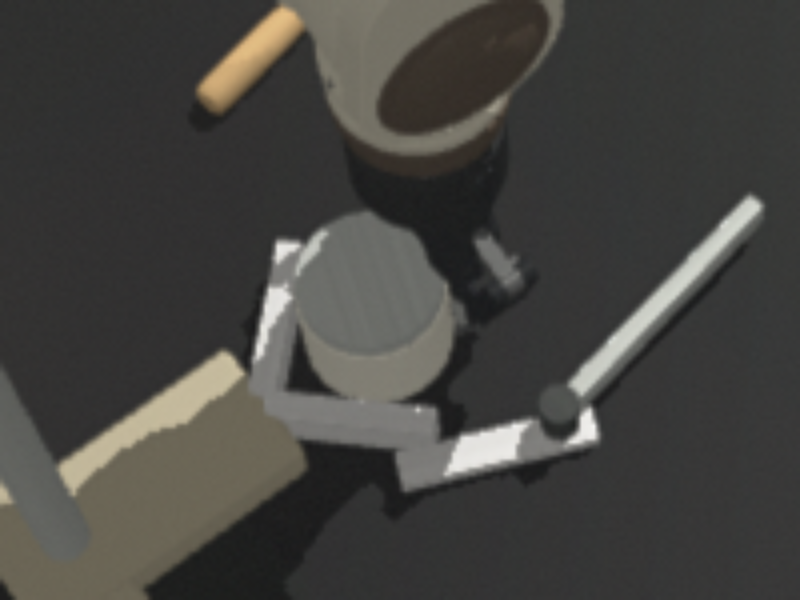

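The pot at (375,305) is almost seated, with a narrow gap to the stop faces. I'll creep in and watch the force.

Emit:
apply_moves:
  rows:
    - [[-0.02,0,0],[0,0,0],0.52]
    - [[-0.04,0,0],[0,0,0],0.52]
    - [[-0.06,0,0],[0,0,0],0.52]
    - [[-0.08,0,0],[0,0,0],0.52]
    - [[-0.08,0,0],[0,0,0],0.52]

```text
time: 11.2
ee_pos: [0.5394, -0.1388, 0.0881]
tcp_rot: [180.0, -0.1, 81.8]
wrist_force: [2.7, 10.2, 1.7]
opening: 0.0444
grasp_force: 4.1
```

Emit:
apply_moves:
  rows:
    - [[-0.01,0,0],[0,0,0],0.52]
    - [[-0.02,0,0],[0,0,0],0.52]
    - [[-0.03,0,0],[0,0,0],0.52]
    - [[-0.03,0,0],[0,0,0],0.52]

```text
time: 11.6
ee_pos: [0.5396, -0.1401, 0.0886]
tcp_rot: [179.9, -0.4, 81.8]
wrist_force: [5.9, 20.3, 4.2]
opening: 0.0442
grasp_force: 9.8
```

Emit:
apply_moves:
  rows:
    - [[0.03,0,0],[0,0,0],0.52]
    - [[0.06,0,0],[0,0,0],0.52]
    - [[0.1,0,0],[0,0,0],0.52]
    - [[0.2,0,0],[0,0,0],0.52]
    - [[0.4,0,0],[0,0,0],0.52]
    - [[0.6,0,0],[0,0,0],0.52]
    - [[0.6,0,0],[0,0,0],0.52]

```text
time: 12.3
ee_pos: [0.5473, -0.0813, 0.0878]
tcp_rot: [-180.0, -0.0, 81.8]
wrist_force: [0.6, -0.4, -0.1]
opening: 0.0444
grasp_force: 0.0
```

Emit:
apply_moves:
  rows:
    - [[0,0,-0.4],[0,0,0],0.0]
    - [[0,0,-0.8],[0,0,0],0.0]
    - [[0.4,0.4,-0.8],[0,0,0],0.0]
    - [[0.8,0.8,-0.8],[0,0,0],0.0]
    - [[0.8,0.8,-0.8],[0,0,0],0.0]

```text
time: 12.8
ee_pos: [0.6404, -0.0134, 0.1673]
tcp_rot: [179.9, -0.0, 81.8]
wrist_force: [-1.8, -0.3, -0.3]
opening: 0.0007
grasp_force: 0.0
```

```bash
python3 - <<'E'
from h import *
shot('scene','s5')
a=np.load('pics/s5.npz')
p=a['p'][220:370,180:380,::-1];cv2.imwrite('pics/s5c.png',cv2.resize(p,None,fx=4,fy=4))
piv=np.array([.6335,-.148])
th=np.radians(79.5);u=np.array([0,-1])*np.cos(th)+np.array([-1,0])*np.sin(th)
p=piv+.105*(u[0]*X+u[1]*Y)+.03*Y*np.sin(th);print(p,ts(p),ts(piv))
go(*p,.09); K,T,d=a['K'],a['T'],a['d']
v,uu=np.mgrid[:480,:640];W=(np.stack([uu,v,np.ones_like(uu)],-1)@np.linalg.inv(K).T*d[...,None])@T[:3,:3].T+T[:3,3]
s=W[(abs(W[...,2]-.07)<.005)&(np.hypot(W[...,0]-O[0],W[...,1]-O[1])<.06)]
c,r=cv2.minEnclosingCircle(s[:,:2].astype(np.float32));print('pot',c,r,ts(c))
s=W[(abs(W[...,2]-.033)<.0035)&(W[...,0]>.58)&(W[...,1]>-.12)&(W[...,1]<.03)]
print('bar',cv2.minAreaRect(s[:,:2].astype(np.float32)))
E
```

```text
[ 0.65848223 -0.04729181] (np.float64(-0.1541976936752073), np.float64(0.10455815770937193)) (np.float64(-0.050955928380992103), np.float64(0.09419524065912878))
shift [-0.31   0.229  0.769] turn [ 0.    -0.     0.001] t 12.85 [ 0.6403 -0.0133  0.1669] F [-2.5  0.2 -0.6]
pot (0.5326944589614868, -0.17977988719940186) 0.03776755928993225 (np.float64(-0.0051231645801631176), np.float64(-0.0010469563800590642))
bar ((0.7800694704055786, -0.05788537487387657), (0.30725806951522827, 0.12310599535703659), 0.09496885538101196)
```

View pics/s5c.png

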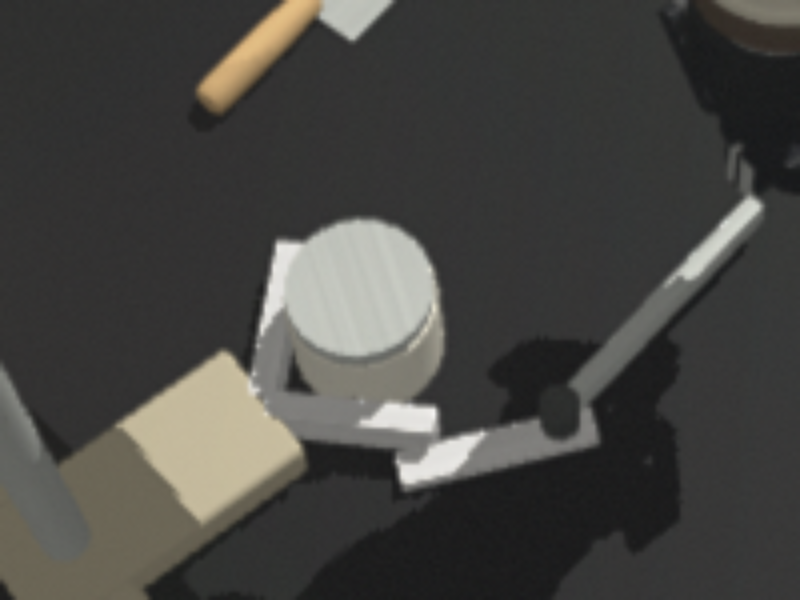

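The view shows the pot at (365,300) in the V, close to both arms, and the bar still open with its tip at (755,205). I'll check the seating numerically with the same camera.

```bash
python3 - <<'E'
from h import *
for f in('s5','top1'):
    a=np.load(f'pics/{f}.npz');K,T,d=a['K'],a['T'],a['d']
    v,uu=np.mgrid[:480,:640];W=(np.stack([uu,v,np.ones_like(uu)],-1)@np.linalg.inv(K).T*d[...,None])@T[:3,:3].T+T[:3,3]
    rel=W[...,:2]-O;xs,ys=rel@X,rel@Y;z=W[...,2]
    for s in(1,-1):
        q=(xs+s*ys)/2**.5; t=(-xs+s*ys)/2**.5   # normal / along (from origin foot)
        m=(abs(z-.028)<.004)&(q>.03)&(q<.06)&(abs(t)<.06)
        # inner edge: min q per t-bin
        e=[np.percentile(q[m&(t>b)&(t<b+.01)],[4,50,96]).round(4).tolist() for b in np.arange(-.03,.045,.015) if (m&(t>b)&(t<b+.01)).sum()>5]
        print(f,s,m.sum(),e)
    m=(abs(z-.07)<.004)&(np.hypot(xs,ys)<.07)
    if m.sum()>50:
        c,r=cv2.minEnclosingCircle(np.c_[xs[m],ys[m]].astype(np.float32));print('pot',c,r)
E
```

```text
s5 1 493 [[0.0369, 0.0456, 0.0576], [0.0315, 0.0429, 0.0506], [0.0323, 0.0424, 0.0512], [0.0382, 0.0453, 0.0517], [0.0381, 0.0448, 0.0508]]
s5 -1 382 [[0.0356, 0.0452, 0.0592], [0.036, 0.0435, 0.0491], [0.0397, 0.0442, 0.0489], [0.0422, 0.0469, 0.049], [0.0398, 0.0455, 0.0489]]
pot (-0.005123164039105177, -0.0010469491826370358) 0.03776754438877106
top1 1 412 [[0.0357, 0.0445, 0.0586], [0.0356, 0.042, 0.0495], [0.0356, 0.0419, 0.0489], [0.0358, 0.0427, 0.0484], [0.0357, 0.0412, 0.048]]
top1 -1 403 [[0.0373, 0.0462, 0.0588], [0.0373, 0.0439, 0.0495], [0.0375, 0.0437, 0.05], [0.0375, 0.0436, 0.0502], [0.0374, 0.0441, 0.0501]]
```

```bash
python3 - <<'E'
from h import *
shot('top','t6')
a=np.load('pics/t6.npz');K,T,d=a['K'],a['T'],a['d']
v,uu=np.mgrid[:480,:640];W=(np.stack([uu,v,np.ones_like(uu)],-1)@np.linalg.inv(K).T*d[...,None])@T[:3,:3].T+T[:3,3]
rel=W[...,:2]-O;xs,ys=rel@X,rel@Y;z=W[...,2]
m=(abs(z-.07)<.004)&(np.hypot(xs,ys)<.07)
print(m.sum(),cv2.minEnclosingCircle(np.c_[xs[m],ys[m]].astype(np.float32)),xs[m].mean(),ys[m].mean())
go(*st(-.09,-.001),.12)
E
```

```text
927 ((-0.00521687651053071, -0.0029273401014506817), 0.03690039739012718) -0.0051730743348525595 -0.0031129652576204875
shift [-0.938 -0.815  0.471] turn [-0.001  0.001  0.001] t 12.9 [ 0.6389 -0.0145  0.167 ] F [-1.2  0.1 -0.6]
```

Emit:
apply_moves:
  rows:
    - [[-0.4,-0.35,0],[0,0,0],0.0]
    - [[-0.7,-0.7,0],[0,0,0],0.0]
    - [[-0.9,-0.84,0],[0,0,0],0.0]
    - [[-0.9,-0.84,0.3],[0,0,0],0.0]
    - [[-0.9,-0.84,0.6],[0,0,0],0.0]
    - [[-0.9,-0.84,0.74],[0,0,0],0.0]
    - [[-0.9,-0.84,0.74],[0,0,0],0.0]

```text
time: 13.6
ee_pos: [0.54, -0.0928, 0.0921]
tcp_rot: [-179.8, 0.0, 81.7]
wrist_force: [0.1, 0.6, 0.5]
opening: -0.0002
grasp_force: 0.0
```

Emit:
apply_moves:
  rows:
    - [[-0.1,0,0],[0,0,0],0.0]
    - [[-0.2,0,0],[0,0,0],0.0]
    - [[-0.28,0,0],[0,0,0],0.0]
    - [[-0.31,0,0],[0,0,0],0.0]
    - [[-0.34,0,0],[0,0,0],0.0]
    - [[-0.36,0,0],[0,0,0],0.0]
    - [[-0.38,0,0],[0,0,0],0.0]
    - [[-0.38,0,0],[0,0,0],0.0]

```text
time: 14.4
ee_pos: [0.5363, -0.1299, 0.0939]
tcp_rot: [180.0, -0.0, 81.7]
wrist_force: [0.1, 2.1, 0.7]
opening: 0.0001
grasp_force: 0.0
```

```bash
python3 - <<'E'
from h import *
o=sensors.get_obs();print(ts(o['ee_pos']),o['wrist_force'],o['ee_pos'])
E
```

```text
(np.float64(-0.055023849029897216), np.float64(-0.004573297185745857)) [0.13070419 2.06845084 0.68546612] [ 0.53632145 -0.12988642  0.09391311]
```

Emit:
apply_moves:
  rows:
    - [[-0.01,0.01,0],[0,0,0],0.0]
    - [[-0.02,0.01,0],[0,0,0],0.0]
    - [[-0.02,0.01,0],[0,0,0],0.0]

```text
time: 14.7
ee_pos: [0.5375, -0.1318, 0.0942]
tcp_rot: [179.9, -0.0, 81.8]
wrist_force: [2.5, 3.8, 1.0]
opening: -0.0002
grasp_force: 0.0
```

Emit:
apply_moves:
  rows:
    - [[-0.01,0,0],[0,0,0],0.0]
    - [[-0.02,0,0],[0,0,0],0.0]
    - [[-0.02,0,0],[0,0,0],0.0]

```text
time: 15.0
ee_pos: [0.538, -0.133, 0.0947]
tcp_rot: [179.8, -0.2, 81.8]
wrist_force: [5.6, 10.3, 2.6]
opening: 0.0001
grasp_force: 2.6
```

Emit:
apply_moves:
  rows:
    - [[0.05,0,0],[0,0,0],0.0]
    - [[0.15,0,0],[0,0,0],0.0]
    - [[0.15,-0.15,0],[0,0,0],0.0]
    - [[0.15,-0.27,0],[0,0,0],0.0]
    - [[0.08,-0.27,0],[0,0,0],0.0]
    - [[0.04,-0.27,0],[0,0,0],0.0]
    - [[0.01,-0.27,0],[0,0,0],0.0]
    - [[-0.01,-0.27,0],[0,0,0],0.0]
    - [[-0.02,-0.27,0],[0,0,0],0.0]
    - [[-0.02,-0.27,0],[0,0,0],0.0]

```text
time: 16.0
ee_pos: [0.5105, -0.1308, 0.0947]
tcp_rot: [179.9, -0.3, 81.8]
wrist_force: [-0.4, 15.5, 6.4]
opening: -0.0003
grasp_force: 0.0
```

Emit:
apply_moves:
  rows:
    - [[-0.01,0,0],[0,0,0],0.0]
    - [[-0.02,0,0],[0,0,0],0.0]
    - [[-0.02,0,0],[0,0,0],0.0]

```text
time: 16.3
ee_pos: [0.5108, -0.1323, 0.095]
tcp_rot: [179.9, -0.3, 81.9]
wrist_force: [3.8, 15.4, 5.2]
opening: -0.0001
grasp_force: 0.0
```

Emit:
apply_moves:
  rows:
    - [[-0.01,0,0],[0,0,0],0.0]
    - [[-0.02,0,0],[0,0,0],0.0]
    - [[-0.02,0,0],[0,0,0],0.0]

```text
time: 16.6
ee_pos: [0.5106, -0.1339, 0.0949]
tcp_rot: [179.9, -0.4, 81.9]
wrist_force: [4.7, 21.2, 7.3]
opening: -0.0003
grasp_force: 0.0
```

Emit:
apply_moves:
  rows:
    - [[0.05,-0.02,0],[0,0,0],0.0]
    - [[0.2,-0.02,0],[0,0,0],0.0]
    - [[0.5,0,0],[0,0,0],0.0]
    - [[0.6,0,-0.4],[0,0,0],0.0]
    - [[0.8,0.3,-0.75],[0,0,0],0.0]
    - [[0.9,0.7,-0.75],[0,0,0],0.0]
    - [[0.9,1.0,-0.75],[0,0,0],0.0]
    - [[0.9,1.0,-0.75],[0,0,0],0.0]

```text
time: 17.4
ee_pos: [0.6237, -0.0611, 0.1675]
tcp_rot: [-180.0, 0.0, 81.7]
wrist_force: [-1.4, 0.1, -1.0]
opening: 0.0
grasp_force: 0.0
```

```bash
cat > m.py <<'E'
from h import *
import sys
for n in('scene','top'):
    f=n+sys.argv[1]; shot(n,f)
    a=np.load(f'pics/{f}.npz');K,T,d=a['K'],a['T'],a['d']
    v,uu=np.mgrid[:480,:640];W=(np.stack([uu,v,np.ones_like(uu)],-1)@np.linalg.inv(K).T*d[...,None])@T[:3,:3].T+T[:3,3]
    rel=W[...,:2]-O;xs,ys=rel@X,rel@Y;z=W[...,2]
    m=(abs(z-.07)<.004)&(np.hypot(xs,ys)<.07)
    print(n,m.sum(),cv2.minEnclosingCircle(np.c_[xs[m],ys[m]].astype(np.float32)),xs[m].mean(),ys[m].mean())
E
python3 m.py 7; python3 -c "
from h import *
o=sensors.get_obs();print(ts(o['ee_pos']),o['ee_pos'],o['time'])
p=cv2.imread('pics/scene7.png')[240:340,220:320];q=cv2.imread('pics/top7.png')[200:300,380:480]
cv2.imwrite('pics/c7.png',np.hstack([cv2.resize(i,(400,400),interpolation=cv2.INTER_CUBIC) for i in(p,q)]))"
```

```text
scene 963 ((-0.004218814894556999, 0.0007894532755017281), 0.03726842626929283) -0.004329373401556376 0.0017836312465217088
top 85 ((0.02042360231280327, 0.0010822741314768791), 0.02324405126273632) 0.024671586466919148 0.002115278697692263
(np.float64(-0.13502817022038144), np.float64(0.06950710295092113)) [ 0.6210554  -0.06126605  0.16786973] 17.5
```

View pics/c7.png

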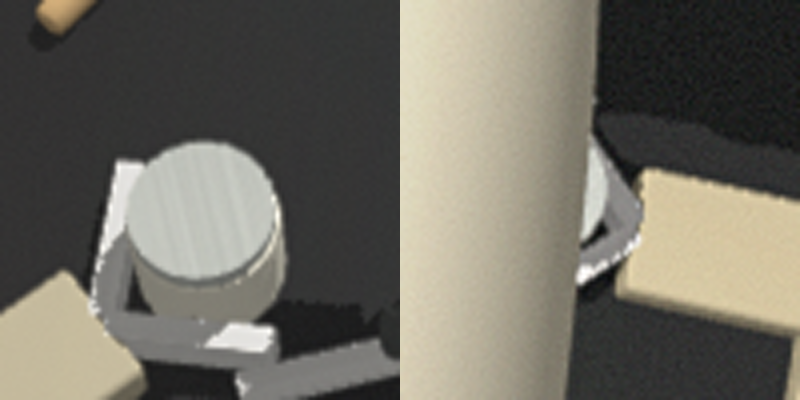

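The left panel (scene camera) shows the pot at (205,215) against both arms; it has shifted about 2 mm towards +y. The right panel (top camera) is mostly hidden by the arm. I'll do one last centred push to confirm both contacts.

Emit:
apply_moves:
  rows:
    - [[-0.25,-0.35,0],[0,0,0],0.0]
    - [[-0.48,-0.7,0],[0,0,0],0.0]
    - [[-0.48,-0.7,0],[0,0,0],0.0]
    - [[-0.48,-0.7,0.3],[0,0,0],0.0]
    - [[-0.48,-0.7,0.6],[0,0,0],0.0]
    - [[-0.48,-0.7,0.75],[0,0,0],0.0]
    - [[-0.48,-0.7,0.75],[0,0,0],0.0]

```text
time: 18.2
ee_pos: [0.5434, -0.0986, 0.092]
tcp_rot: [-179.8, -0.0, 81.7]
wrist_force: [0.3, -1.1, 0.3]
opening: -0.0002
grasp_force: 0.0
```

Emit:
apply_moves:
  rows:
    - [[-0.1,0,0],[0,0,0],0.0]
    - [[-0.2,0,0],[0,0,0],0.0]
    - [[-0.26,0,0],[0,0,0],0.0]
    - [[-0.29,0,0],[0,0,0],0.0]
    - [[-0.31,0,0],[0,0,0],0.0]
    - [[-0.33,0,0],[0,0,0],0.0]
    - [[-0.35,0,0],[0,0,0],0.0]
    - [[-0.35,0,0],[0,0,0],0.0]

```text
time: 19.0
ee_pos: [0.5403, -0.1331, 0.0942]
tcp_rot: [179.9, -0.1, 81.8]
wrist_force: [2.2, 5.2, 0.5]
opening: -0.0002
grasp_force: 0.4
```

Emit:
apply_moves:
  rows:
    - [[-0.01,0,0],[0,0,0],0.0]
    - [[-0.02,0,0],[0,0,0],0.0]
    - [[-0.02,0,0],[0,0,0],0.0]

```text
time: 19.3
ee_pos: [0.5403, -0.1337, 0.0945]
tcp_rot: [179.9, -0.3, 81.8]
wrist_force: [3.5, 13.3, 4.1]
opening: 0.0
grasp_force: 3.6
```

```bash
python3 - <<'E'
from h import *
o=sensors.get_obs();F=o['wrist_force'][:2];print(ts(o['ee_pos']),F@X,F@Y,o['ee_pos'])
E
```

```text
(np.float64(-0.051825837440291414), np.float64(-4.663552148994211e-05)) -13.691718136917613 1.5540563346721399 [ 0.54034571 -0.13369737  0.09454254]
```

Emit:
apply_moves:
  rows:
    - [[-0.02,0,0],[0,0,0],0.0]
    - [[-0.02,0,0],[0,0,0],0.0]
    - [[0.03,0,0],[0,0,0],0.0]
    - [[0.1,0,0],[0,0,0],0.0]
    - [[0.3,0,0],[0,0,0],0.0]
    - [[0.6,0,0],[0,0,0],0.0]
    - [[0.6,0,-0.4],[0,0,0],0.0]
    - [[0.6,0,-0.7],[0,0,0],0.0]
    - [[0.98,0.4,-0.7],[0,0,0],0.0]
    - [[0.98,0.8,-0.7],[0,0,0],0.0]
    - [[0.98,1.0,-0.7],[0,0,0],0.0]
    - [[0.98,1.0,-0.7],[0,0,0],0.0]

```text
time: 20.5
ee_pos: [0.6543, -0.053, 0.1626]
tcp_rot: [-180.0, 0.0, 81.7]
wrist_force: [-1.6, 0.2, 0.2]
opening: -0.0001
grasp_force: 0.0
```

Emit:
apply_moves:
  rows:
    - [[0,0.1,0],[0,0,0],0.0]
    - [[0,0.1,0],[0,0,0],0.0]

```text
time: 20.7
ee_pos: [0.6625, -0.0546, 0.1634]
tcp_rot: [-180.0, 0.0, 81.7]
wrist_force: [-0.1, -0.7, -0.2]
opening: 0.0001
grasp_force: 0.0
```

```bash
python3 m.py 8; python3 - <<'E'
from h import *
o=sensors.get_obs();print(ts(o['ee_pos']),o['ee_pos'],o['time'])
go(*st(-.154,.11),.087)
# arc targets for finger centre: bar at angle th, radius r
for f in ('scene8',):
    a=np.load(f'pics/{f}.npz');K,T,d=a['K'],a['T'],a['d']
    v,uu=np.mgrid[:480,:640];W=(np.stack([uu,v,np.ones_like(uu)],-1)@np.linalg.inv(K).T*d[...,None])@T[:3,:3].T+T[:3,3]
    rel=W[...,:2]-O;xs,ys=rel@X,rel@Y;z=W[...,2]
    m=(z>.025)&(z<.037)&(xs<-.07)&(xs>-.22)&(ys>.03)&(ys<.13)
    for b in(-.2,-.17,-.14,-.11,-.08): k=m&(abs(xs-b)<.012); print(b,k.sum(),np.percentile(ys[k],[5,50,95]).round(3) if k.sum() else 0)
E
```

```text
scene 969 ((-0.00367098581045866, 0.0016521901125088334), 0.03778041899204254) -0.0025187078934475844 0.00230596058552907
top 322 ((0.006530656013637781, -0.00043929368257522583), 0.03423674404621124) 0.017102413360012288 0.0009810756629751764
(np.float64(-0.1475149666757919), np.float64(0.10892607233854495)) [ 0.66185234 -0.0545292   0.16374464] 20.8
shift [0.065 0.011 0.767] turn [-0.001  0.    -0.003] t 20.8 [ 0.6619 -0.0545  0.1637] F [-0.2  0.2  0.5]
-0.2 0 0
-0.17 5 [0.072 0.074 0.077]
-0.14 60 [0.075 0.081 0.087]
-0.11 64 [0.081 0.087 0.092]
-0.08 61 [0.086 0.092 0.097]
```

Emit:
apply_moves:
  rows:
    - [[0.1,0,0.3],[0,0,0],0.0]
    - [[0.1,0,0.6],[0,0,0],0.0]
    - [[0.1,0,0.77],[0,0,0],0.0]
    - [[0.1,0,0.77],[0,0,0],0.0]

```text
time: 21.2
ee_pos: [0.6618, -0.0444, 0.0841]
tcp_rot: [-179.7, 0.0, 81.7]
wrist_force: [-0.1, 0.2, 0.2]
opening: 0.0001
grasp_force: 0.0
```

Emit:
apply_moves:
  rows:
    - [[0,-0.06,0],[0,0,0],0.0]
    - [[0,-0.12,0],[0,0,0],0.0]
    - [[-0.01,-0.18,0],[0,0,0],0.0]
    - [[-0.02,-0.24,0],[0,0,0],0.0]
    - [[-0.03,-0.3,0],[0,0,0],0.0]
    - [[-0.03,-0.36,0],[0,0,0],0.0]
    - [[-0.04,-0.42,0],[0,0,0],0.0]
    - [[-0.05,-0.47,0],[0,0,0],0.0]
    - [[-0.05,-0.47,0],[0,0,0],0.0]

```text
time: 22.1
ee_pos: [0.616, -0.0428, 0.0869]
tcp_rot: [-180.0, -0.0, 81.7]
wrist_force: [0.1, 0.1, -0.7]
opening: -0.0003
grasp_force: 0.0
```

```bash
python3 - <<'E'
from h import *
o=sensors.get_obs();print(ts(o['ee_pos']),o['ee_pos'],o['wrist_force'].round(1))
E
```

```text
(np.float64(-0.15261706039526754), np.float64(0.06185846019234224)) [ 0.61599364 -0.04276607  0.08688351] [ 0.1  0.1 -0.7]
```

Emit:
apply_moves:
  rows:
    - [[-0.03,-0.07,0],[0,0,0],0.0]
    - [[-0.06,-0.13,0],[0,0,0],0.0]
    - [[-0.09,-0.2,0],[0,0,0],0.0]
    - [[-0.13,-0.27,0],[0,0,0],0.0]
    - [[-0.17,-0.33,0],[0,0,0],0.0]
    - [[-0.22,-0.39,0],[0,0,0],0.0]
    - [[-0.28,-0.45,0],[0,0,0],0.0]
    - [[-0.34,-0.5,0],[0,0,0],0.0]
    - [[-0.4,-0.55,0],[0,0,0],0.0]
    - [[-0.47,-0.59,0],[0,0,0],0.0]
    - [[-0.54,-0.63,0],[0,0,0],0.0]
    - [[-0.61,-0.66,0],[0,0,0],0.0]
    - [[-0.68,-0.68,0],[0,0,0],0.0]
    - [[-0.74,-0.7,0],[0,0,0],0.0]
    - [[-0.74,-0.7,0],[0,0,0],0.0]

```text
time: 23.6
ee_pos: [0.5364, -0.1067, 0.0868]
tcp_rot: [-180.0, 0.0, 81.7]
wrist_force: [-0.6, -0.3, -0.3]
opening: 0.0003
grasp_force: 0.0
```

Emit:
apply_moves:
  rows:
    - [[-0.03,0,0],[0,0,0],0.0]
    - [[-0.06,0,0],[0,0,0],0.0]
    - [[-0.09,0,0],[0,0,0],0.0]
    - [[-0.09,0,0],[0,0,0],0.0]

```text
time: 24.0
ee_pos: [0.5354, -0.1151, 0.0868]
tcp_rot: [-180.0, 0.0, 81.7]
wrist_force: [-0.0, -0.1, -0.2]
opening: 0.0004
grasp_force: 0.0
```

```bash
python3 - <<'E'
from h import *
o=sensors.get_obs();print(ts(o['ee_pos']),o['ee_pos'],o['wrist_force'].round(1))
E
```

```text
(np.float64(-0.06955613350091203), np.float64(-0.00756563246107017)) [ 0.53543243 -0.11507591  0.08683497] [-0.  -0.1 -0.2]
```

Emit:
apply_moves:
  rows:
    - [[-0.01,0,0],[0,0,0],0.0]
    - [[-0.02,0,0],[0,0,0],0.0]
    - [[-0.03,0,0],[0,0,0],0.0]
    - [[-0.03,0,0],[0,0,0],0.0]

```text
time: 24.4
ee_pos: [0.5353, -0.1161, 0.0869]
tcp_rot: [180.0, -0.2, 81.8]
wrist_force: [2.0, 11.0, -0.3]
opening: -0.0003
grasp_force: 5.9
```

Emit:
apply_moves:
  rows:
    - [[-0.01,0,0],[0,0,0],0.0]
    - [[-0.02,0,0],[0,0,0],0.0]
    - [[-0.02,0,0],[0,0,0],0.0]

```text
time: 24.7
ee_pos: [0.5352, -0.1165, 0.0869]
tcp_rot: [180.0, -0.4, 81.9]
wrist_force: [2.2, 21.6, 2.0]
opening: 0.0001
grasp_force: 10.9
```

```bash
python3 - <<'E'
from h import *
o=sensors.get_obs();print(ts(o['ee_pos']),o['ee_pos'],o['wrist_force'].round(1))
shot('scene','s9')
p=cv2.imread('pics/s9.png')[220:370,180:380];cv2.imwrite('pics/s9c.png',cv2.resize(p,None,fx=4,fy=4))
E
```

```text
(np.float64(-0.06807233058596433), np.float64(-0.007599513577925945)) [ 0.53518727 -0.11653971  0.08691418] [ 2.2 21.6  2. ]
```

View pics/s9c.png

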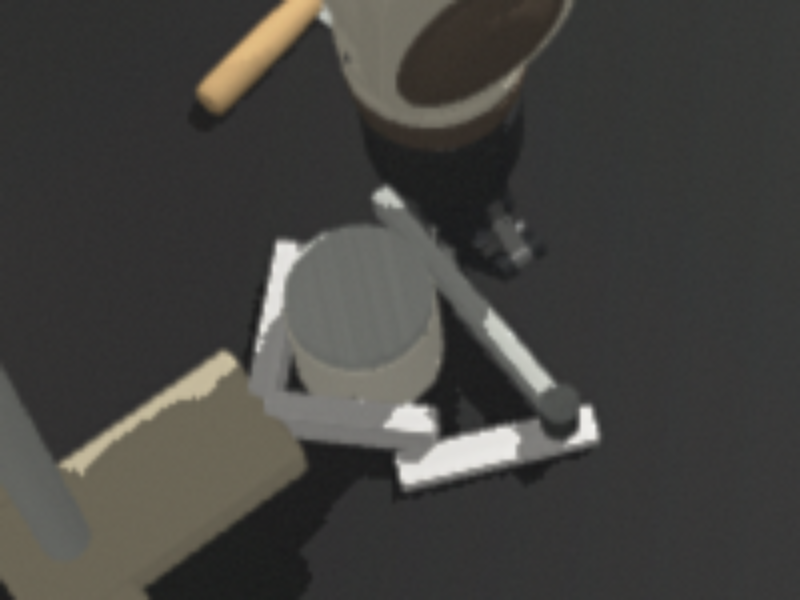

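The bar runs from the pivot (560,405) to (385,200) across the mouth, hard against its stop at 21 N, and the pot is still in the V. I'll back off, lift and check.

Emit:
apply_moves:
  rows:
    - [[0.03,0,0],[0,0,0],0.0]
    - [[0.1,0,0],[0,0,0],0.0]
    - [[0.3,0,0],[0,0,0],0.0]
    - [[0.6,0,0],[0,0,0],0.0]
    - [[0.8,0,-0.3],[0,0,0],0.0]
    - [[1.0,0,-0.6],[0,0,0],0.0]
    - [[1.0,0,-1.0],[0,0,0],0.0]
    - [[1.0,0,-1.0],[0,0,0],0.0]

```text
time: 25.55
ee_pos: [0.551, -0.0202, 0.1926]
tcp_rot: [179.5, -0.0, 81.8]
wrist_force: [0.4, 0.5, -0.2]
opening: -0.0001
grasp_force: 0.0
```

Emit:
apply_moves:
  rows:
    - [[0.5,0,0],[0,0,0],0.0]
    - [[1.0,0,0],[0,0,0],0.0]
    - [[1.0,0,0],[0,0,0],0.0]
    - [[1.0,0,0],[0,0,0],0.0]

```text
time: 25.95
ee_pos: [0.5634, 0.0791, 0.1863]
tcp_rot: [-180.0, 0.0, 81.8]
wrist_force: [-0.4, -0.8, 0.2]
opening: -0.0006
grasp_force: 0.0
```

```bash
python3 m.py 10; python3 - <<'E'
from h import *
for f in('scene10','top10'):
    a=np.load(f'pics/{f}.npz');K,T,d=a['K'],a['T'],a['d']
    v,uu=np.mgrid[:480,:640];W=(np.stack([uu,v,np.ones_like(uu)],-1)@np.linalg.inv(K).T*d[...,None])@T[:3,:3].T+T[:3,3]
    rel=W[...,:2]-O;xs,ys=rel@X,rel@Y;z=W[...,2]
    m=(z>.029)&(z<.037)&(xs<-.035)&(xs>-.1)&(ys>-.06)&(ys<.075)
    c=np.polyfit(ys[m],xs[m],1);print(f,m.sum(),'bar angle',np.degrees(np.arctan(c[0])),'x at y0',c[1])
E
```

```text
scene 964 ((-0.0031405126210302114, 0.0007160734967328608), 0.03735598921775818) -0.0022869655562054044 0.001995953083426087
top 925 ((-0.0030793503392487764, -0.000836050312500447), 0.03668748959898949) -0.0033065469384134377 -0.0010985879204155333
scene10 287 bar angle -0.06197070413212833 x at y0 -0.052089769732995804
top10 284 bar angle -0.5715612373508331 x at y0 -0.052525428000460485
```

```bash
python3 -c "
from workcell import bot
print(bot.job_done())"
```

```text
the job is handed in; nothing more can be done
None
```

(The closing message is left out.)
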